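Load the glass sorting slide and bring it to its click stop

TASK

Pour the six glass nuggets from the steel scoop into the tray of the sorting slide and set the empty scoop back down on the bench, upright. Then take the tray by its black upright grip and slide it along its rods towards the detent block until the spring ball clicks into the notch; do not run past the notch, and finish still holding the grip with the tray resting at the click. Leave the other things on the bench where they are.

Things in the scene. Friction and masses are not known exactly. Their poses are not given: they have to be found in the camera images.
- slide_base: Fixed base of the sorting slide: dark steel plate 112 x 400 mm with two steel rods along its y axis and end blocks 36 mm high. Origin on the bench under its centre; its y axis is the sliding direction, its -x side faces the robot roughly.
- tray: Square open aluminium tray, 106 x 106 mm outside, walls 3 mm, sliding on the rods only along the base's y axis (same yaw). Origin at bench height under its middle. Floor top 37 mm, rim 70 mm above the bench. It starts near the base's +y (left) end and is moved towards -y, against 2 to 3 N of friction. It can run on past the notch: 215 mm of travel in all.
- tray_floor (a point): Middle of the tray's floor surface, 37 mm above the bench; axes as the tray's.
- tray_grip (a point): Centre for grasping the tray's grip: a black upright post, 14 mm wide along y (the sliding direction), 16 mm deep along x, its top 92 mm above the bench. This point is 70 mm above the bench and 76 mm in front (-x) of the tray's middle; the post is bare from 44 mm up, with 15 mm of free gap to the tray's front wall.
- tray_notch (a point): Middle of the V-notch in the steel index bar on the tray's far side (66 mm behind the tray's middle in +x, 40 mm above the bench). The bar runs on 145 mm in -y from the notch and 46 mm in +y.
- ball (a point): Tip of the detent block's spring ball (10 mm), 40 mm above the bench; axes as the base's. The fixed block (44 mm wide, light bar on top to 68 mm) stands behind the slide (+x), elsewhere along it each time. At the click, tray_notch and this point have the same y along the slide. From some 6 mm before, the ball pulls the tray in; pushing it out again takes about 6 N.
- scoop_grip (a point): Grasp point of the loose steel scoop (0.14 kg): the middle of its upright dark wooden grip, 12 mm wide along the scoop's y, 24 mm along its x, from 12 to 62 mm above the scoop's underside; this point is 42 mm above the underside. The pan reaches ahead of it along the scoop's +x: back wall 22 mm ahead, open lip 126 mm ahead. Walls 30 mm high, back wall 34 mm; pan 70 mm wide.
- scoop_lip (a point): Middle of the scoop's open front lip, 12 mm above its underside when it stands level: the pan floor (3 mm thick) rises to it in a short 23 degree ramp. The nuggets slide out here when this end is tipped down; at about 80 degrees the scoop empties.
- nugget_1_center (a point): Centre of glass nugget 1 of 6: a domed flat-backed drop of glass, 21 mm across, 9 mm high, 12 g, starting in the scoop.
- nugget_2_center (a point): Centre of glass nugget 2 of 6: a domed flat-backed drop of glass, 21 mm across, 9 mm high, 12 g, starting in the scoop.
- nugget_3_center (a point): Centre of glass nugget 3 of 6: a domed flat-backed drop of glass, 21 mm across, 9 mm high, 12 g, starting in the scoop.
- nugget_4_center (a point): Centre of glass nugget 4 of 6: a domed flat-backed drop of glass, 21 mm across, 9 mm high, 12 g, starting in the scoop.
- nugget_5_center (a point): Centre of glass nugget 5 of 6: a domed flat-backed drop of glass, 21 mm across, 9 mm high, 12 g, starting in the scoop.
- nugget_6_center (a point): Centre of glass nugget 6 of 6: a domed flat-backed drop of glass, 21 mm across, 9 mm high, 12 g, starting in the scoop.
- cutting_oil_center (a point): Centre of a loose small bottle, 35 mm across, 73 mm high, upright: a bystander.
- tin_center (a point): Centre of a loose round closed tin, 62 mm across, 24 mm high: a bystander.
- stone_center (a point): Centre of a loose dark sharpening stone, 26 x 98 x 20 mm: a bystander.

How it is judged:
By the outcome, as a careful person would: the job done as asked, in the order asked, and still so for the second after the job is handed in, while the arm keeps its last pose, push and grip.
It also fails if it takes over 72 s, if anything falls off the work surface, if the arm or the gripper's body presses on something with over 40 N, if the wrist force passes 120 N, or if a joint passes its speed limit or range.

ROBOT

A 6-joint arm with a two-finger parallel gripper is mounted at the origin on a cart in front of the work surface, level with it; the furniture and walls round the work are solid. World frame = base frame: x ahead of the robot, y to its left, z up, the work surface at z = 0. Lengths are in m, angles in rad, forces in N, time in s.
With the tool pointing down it reaches from about 0.375 to 0.9 m from the base axis. Payload 3.1 kg.
Tool frame: the origin (TCP) lies between the finger pads; the fingertips stand 17 mm ahead of it and the grasp point (between the pads) lies 2 mm behind it (robot.nose_length is the distance from the TCP to the fingertips, in m); z points along the fingers, y is the line along which they close (so a half turn about z gives the same grasp; the last joint's range is limited). The gripper opens to 87 mm and grips with 3 to 60 N. Pads are 19 mm wide; open, the fingers measure 117 mm over their backs; the gripper's body (75 mm by 190 mm) begins 51 mm behind the grasp point.
Start: joints at [1.016, 0.527, 1.433, -0, 1.181, -0.178], TCP at [0.229, 0.581, 0.202] pointing down, gripper open.
Joint ranges: [-3.08, 3.08], [-0.75, 2.2], [0.22, 2.44], [-1.43, 4.57], [0, 2.65], [-2.85, 2.85]. Speed limits (rad/s): [2.79, 2.79, 3.14, 3.14, 3.14, 3.14].

INTERFACE

Orientations are given as a unit quaternion [x, y, z, w].
In Python, from rig import robot, cams gives the robot as it stands.
- The arm moves only by the shell command python3 -m pendant 'ROWS' [FORCE]. ROWS is JSON, a list of rows, each an object with "jaw": the opening, from 0 (shut) to 1 (fully open); "linear": the shift along the tool's x, y, z in cm, a list of three; "twist": the turn about the tool's z in degrees. A call has 1 to 12 rows; each row shifts and turns the commanded pose from where the row before left it, along the tool's axes as they then stand; what a row does not reach is not made up. A row lasts 1/12 s, in which the tool goes at most 41.7 mm and 7.16 degrees, less where a joint would pass 70% of its speed; a pose out of reach is approached as far as the arm can. A call is refused whole if a number of a shift passes 4.17 or a number of a turn 7.16, either way. A call with a gripper value outside its range is refused whole. The fingers move at their own pace and stop on an object; FORCE is the grip in N (left out, the last holds). Time passes only in rows, so rows that do not move let the fingers close. It gives the time, the measured TCP pose, the force, the opening and the grip force at its end, in the units of the state.
- robot.get_obs(): the state, without advancing time (a new reading comes with each control period).
- cams.camera(name): name is "scene" or "side" or "wrist"; returns a dict with "color" (480x640x3 uint8, blue, green, red), "depth" (480x640 float32, m along the optical axis (not along the pixel's ray), 0 where there is no reading), "fov_y" (degrees; the focal length in pixels is half the picture's height over the tangent of half this angle, whatever the lens; pixels are square), "cx", "cy" (the principal point, pixels), "view" (4x4, takes a point from world to camera coordinates). Camera axes: x right, y down, z forward; pixel columns grow to the right and rows downward; lengths in m; the calibration is good to about 2 mm. A picture is of the moment at which its call begins.
- robot.hand_in(): hands the job in; it is judged then, once.
The state is a dict: "time": time; "q": joint angles; "joint_velocities": joint speeds; "joint_torque": joint torques, N m; "position": TCP position; "tool_rot": TCP orientation; "ft_force": force on the tool from outside, world axes, zero at the start; "moment": the same for the moment, N m; "grip_width": finger opening in m; "grip_force": force on a finger pad.
Only numpy, scipy, OpenCV 4.12 (cv2) and the standard library are available. Lean on these libraries where they do the work, as an engineer would, in place of code of your own. Each camera call takes 0.05 s, during which the arm holds its last target. There are 200 camera calls.

## Working session

There is one attempt and no reset: what is moved stays moved. The work goes in short steps, Python scripts to look and compute and a shell command to move; the robot and the scene stay as the last step left them, time stands still between calls to the robot, and variables do not carry over. Pictures are saved under pics/ and viewed, at most 10 in all, crops included, and the job is handed in when it is done.

```bash
ls; mkdir -p pics; cat > h.py <<'E'
import numpy as np, cv2
from rig import robot, cams
def grab(n):
    c=cams.camera(n); c["f"]=240/np.tan(np.radians(c["fov_y"])/2); return c
def world(c,u,v,r=1):
    d=c["depth"][int(v)-r:int(v)+r+1,int(u)-r:int(u)+r+1]; d=np.median(d[d>0])
    p=np.array([(u-c["cx"])/c["f"]*d,(v-c["cy"])/c["f"]*d,d,1]); return (np.linalg.inv(c["view"])@p)[:3]
def cloud(c):
    v,u=np.mgrid[0:480,0:640]; d=c["depth"]
    P=np.stack([(u-c["cx"])/c["f"]*d,(v-c["cy"])/c["f"]*d,d,np.ones_like(d)],-1)
    W=(P@np.linalg.inv(c["view"]).T)[...,:3]; W[d<=0]=np.nan; return W
def proj(c,p):
    q=c["view"]@np.append(p,1); return c["f"]*q[0]/q[2]+c["cx"],c["f"]*q[1]/q[2]+c["cy"]
E
python3 - <<'E'
from h import *
import pickle
for n in("scene","side"):
    c=grab(n); cv2.imwrite(f"pics/{n}0.png",c["color"]); pickle.dump(c,open(n+"0.pkl","wb")); print(n,c["fov_y"],np.linalg.inv(c["view"])[:3].round(2).tolist(),(c["depth"]>0).mean())
o=robot.get_obs();print(o)
E
```

```text
pics
scene 44.61811630254613 [[0.88, -0.36, 0.32, 0.09], [-0.48, -0.63, 0.61, -0.98], [-0.01, -0.69, -0.72, 1.17]] 0.9957259114583333
side 51.87220824291563 [[-0.99, -0.08, 0.14, 0.42], [-0.16, 0.58, -0.8, 0.89], [-0.02, -0.81, -0.59, 0.75]] 0.9960677083333334
{'time': 0.1, 'q': array([ 1.01652259e+00,  5.28373861e-01,  1.43375719e+00,  2.04222997e-05,
        1.18141517e+00, -1.78523169e-01]), 'joint_velocities': array([-2.31725563e-03, -2.66761746e-04, -2.76386347e-03,  6.79149360e-05,
        1.19440466e-03,  1.37210481e-03]), 'joint_torque': array([-5.21892543e-04, -4.40985382e+01, -1.77151698e+01,  6.33765967e-02,
        5.34218398e-02, -7.93031654e-05]), 'position': array([0.22896627, 0.58080414, 0.20107453]), 'tool_rot': array([ 1.86775717e-01,  9.82402095e-01, -9.08562703e-04, -3.58753086e-04]), 'ft_force': array([ 0.18422646, -0.93556275,  0.28934113]), 'moment': array([ 0.0191901 , -0.06834575,  0.02334645]), 'grip_force': 0.0, 'grip_width': 0.08690586986100085}
```

View pics/scene0.png

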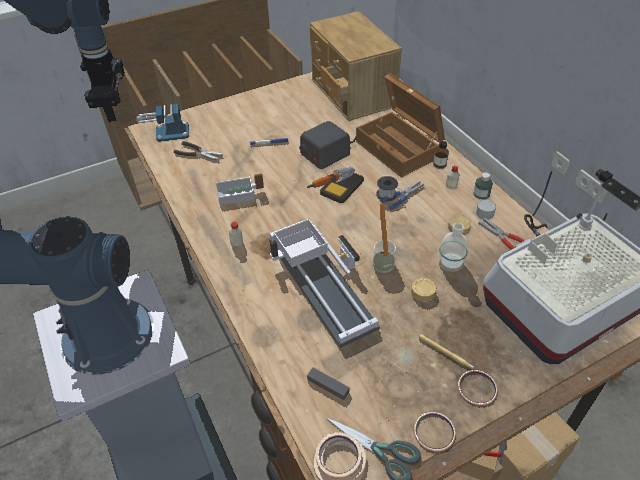

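View pics/side0.png

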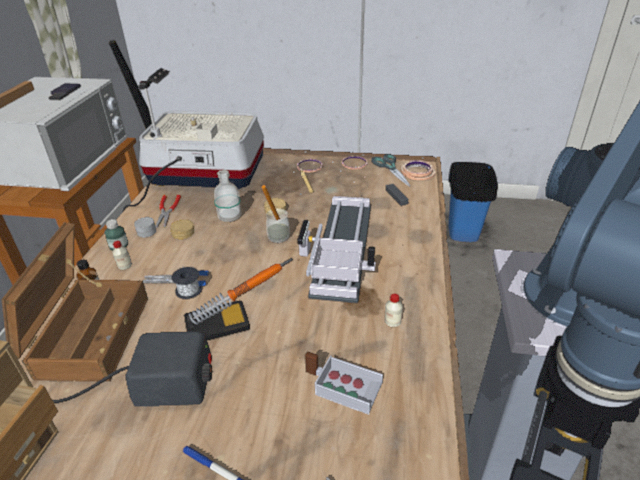

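The scene view shows the scoop at (237,190) with its grip at (259,182), the tray at (300,240) with its grip at (272,247), the detent at (348,250), the bottle at (236,235) and the stone at (328,383). The side view shows the scoop grip at (312,362), the pan opening towards (378,400), the tray grip at (371,258) and the detent at (304,235).

```bash
python3 - <<'E'
from h import *
import pickle
S={n:pickle.load(open(n+"0.pkl","rb")) for n in("scene","side")}
for n,ps in {"scene":dict(sgrip=(259,177),tgrip=(272,238),det=(346,242),bot=(236,224),stone=(328,380)),"side":dict(sgrip=(311,356),tgrip=(371,250),det=(303,225),bot=(394,297),stone=(397,193))}.items():
    for k,p in ps.items(): print(n,k,world(S[n],*p).round(3))
# top-down height map merged, 1mm px? 1.5mm
W=np.concatenate([cloud(S[n]).reshape(-1,3) for n in S]); C=np.concatenate([S[n]["color"].reshape(-1,3) for n in S])
x0,x1,y0,y1,s=.2,.8,-.2,.6,.00133
m=(W[:,0]>x0)&(W[:,0]<x1)&(W[:,1]>y0)&(W[:,1]<y1)&(W[:,2]<.12)&(W[:,2]>-.01); W=W[m];C=C[m]
o=np.argsort(W[:,2]);W=W[o];C=C[o]
im=np.zeros((600,452,3),np.uint8)
# up = +x, left=+y : rows from x, cols from y ; 
im=np.zeros((452,602,3),np.uint8)
for w,c in zip(W,C):
    r=int((x1-w[0])/s);q=int((y1-w[1])/s); im[max(r-1,0):r+2,max(q-1,0):q+2]=c
cv2.imwrite("pics/top.png",im)
for n in S:
  w=cloud(S[n]).reshape(-1,3)
  w=w[(w[:,0]>.2)&(w[:,0]<.8)&(w[:,1]>-.2)&(w[:,1]<.6)]
  # tray rim pts
  for lo,hi,nm in((.066,.073,"rim/bar"),(.086,.096,"tgrip top")):
    t=w[(w[:,2]>lo)&(w[:,2]<hi)&(w[:,1]<.4)&(w[:,1]>-.1)]; 
    print(n,nm,len(t),np.round(np.median(t,0),3) if len(t) else'')
E
```

```text
scene sgrip [0.537 0.293 0.054]
scene tgrip [0.475 0.073 0.025]
scene det [ 0.624 -0.072  0.066]
scene bot [0.398 0.127 0.07 ]
scene stone [ 0.401 -0.38   0.019]
side sgrip [0.536 0.302 0.061]
side tgrip [0.45  0.006 0.088]
side det [ 0.625 -0.105  0.066]
side bot [0.394 0.137 0.072]
side stone [ 0.398 -0.372  0.018]
scene rim/bar 366 [0.575 0.037 0.069]
scene tgrip top 254 [0.757 0.327 0.088]
side rim/bar 506 [0.578 0.125 0.069]
side tgrip top 618 [0.757 0.34  0.087]
```

View pics/top.png

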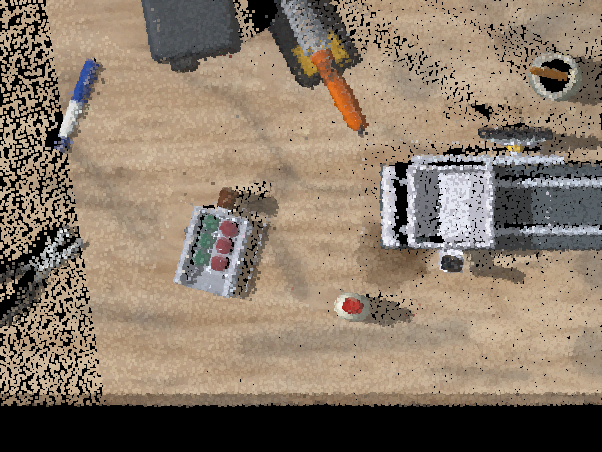

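The merged top view shows the scoop grip top at (228,198) with the pan opening downwards (towards the robot), the tray at 409–493 with its grip at (452,260), the detent bar at (515,133) and the index bar at 412–565. Next I refine these.

```bash
python3 - <<'E'
from h import *
import pickle
S={n:pickle.load(open(n+"0.pkl","rb")) for n in("scene","side")}
def sel(w,x,y,z): return w[(w[:,0]>x[0])&(w[:,0]<x[1])&(w[:,1]>y[0])&(w[:,1]<y[1])&(w[:,2]>z[0])&(w[:,2]<z[1])]
def rect(t):
    (a,b),(w,h),g=cv2.minAreaRect((t[:,:2]*1000).astype(np.float32)); return [round(v,1) for v in(a,b,w,h,g)]
for n in S:
  w=cloud(S[n]).reshape(-1,3)
  for nm,b in dict(tray=((.465,.592),(-.07,.08),(.064,.076)),tgrip=((.435,.468),(-.03,.03),(.084,.096)),detbar=((.605,.65),(-.15,-.02),(.06,.075)),
     ibar=((.583,.612),(-.2,.1),(.034,.056)),sgrip=((.5,.57),(.27,.33),(.055,.07)),scoopwalls=((.38,.545),(.24,.38),(.024,.04)),bottle=((.36,.43),(.1,.17),(.03,.08)),blocks=((.44,.62),(-.4,.12),(.033,.039))).items():
    t=sel(w,*b); print(n,nm,len(t), (rect(t),np.percentile(t,[2,50,98],0).round(3).tolist()) if len(t)>4 else '')
  # slide direction: long rod/base edges: fit line to tray/bars via ibar
  t=sel(w,(.583,.612),(-.2,.1),(.034,.056)); print("ibar slope deg",np.degrees(np.polyfit(t[:,1],t[:,0],1)[0]).round(2))
c=S["scene"]; im=c["color"]; cv2.imwrite("pics/z1.png",cv2.resize(im[205:345,235:395],None,fx=5,fy=4.28,interpolation=cv2.INTER_CUBIC)[:600,:800])
E
```

```text
scene tray 238 ([524.7, -0.2, 108.1, 112.0, 0.0], [[0.472, -0.055, 0.064], [0.523, -0.003, 0.068], [0.578, 0.054, 0.073]])
scene tgrip 29 ([448.3, -0.8, 15.3, 16.9, 8.5], [[0.441, -0.009, 0.085], [0.449, -0.003, 0.09], [0.456, 0.008, 0.095]])
scene detbar 176 ([621.1, -88.4, 18.0, 91.1, 1.4], [[0.613, -0.133, 0.06], [0.62, -0.091, 0.066], [0.629, -0.046, 0.073]])
scene ibar 223 ([597.5, -50.3, 196.6, 28.7, 90.0], [[0.583, -0.147, 0.035], [0.59, -0.089, 0.044], [0.611, 0.025, 0.053]])
scene sgrip 27 ([534.1, 294.5, 17.3, 20.9, 72.3], [[0.524, 0.285, 0.056], [0.534, 0.295, 0.06], [0.545, 0.304, 0.066]])
scene scoopwalls 178 ([480.8, 310.8, 81.6, 135.9, 73.6], [[0.412, 0.269, 0.024], [0.487, 0.293, 0.029], [0.541, 0.362, 0.039]])
scene bottle 175 ([391.7, 126.2, 32.6, 32.7, 9.2], [[0.375, 0.111, 0.031], [0.39, 0.122, 0.05], [0.406, 0.138, 0.074]])
scene blocks 887 ([536.1, -110.5, 167.2, 402.8, 6.2], [[0.472, -0.307, 0.033], [0.53, -0.005, 0.036], [0.599, 0.081, 0.039]])
ibar slope deg 0.4
side tray 278 ([526.6, 2.4, 112.2, 106.2, 89.7], [[0.474, -0.052, 0.064], [0.526, 0.015, 0.067], [
[... 197 characters left out ...]
, -0.126, 0.061], [0.622, -0.079, 0.065], [0.631, -0.039, 0.069]])
side ibar 234 ([597.8, -47.7, 27.7, 199.2, 0.3], [[0.585, -0.139, 0.036], [0.59, -0.067, 0.043], [0.611, 0.05, 0.049]])
side sgrip 84 ([537.6, 299.7, 12.7, 24.2, 77.0], [[0.526, 0.294, 0.055], [0.537, 0.3, 0.059], [0.549, 0.307, 0.062]])
side scoopwalls 484 ([479.8, 314.5, 74.1, 132.2, 74.9], [[0.414, 0.275, 0.024], [0.492, 0.305, 0.028], [0.542, 0.364, 0.037]])
side bottle 305 ([394.3, 138.2, 28.0, 34.2, 68.4], [[0.378, 0.128, 0.032], [0.394, 0.142, 0.05], [0.409, 0.151, 0.072]])
side blocks 1062 ([538.9, -105.3, 168.6, 398.6, 6.8], [[0.474, -0.299, 0.033], [0.528, -0.012, 0.035], [0.586, 0.088, 0.038]])
ibar slope deg -2.36
```

View pics/z1.png

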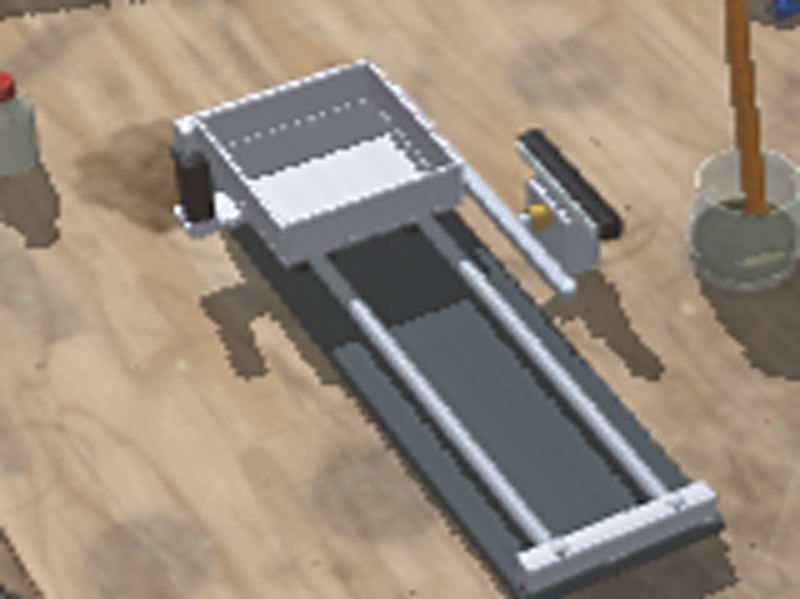

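The crop shows the tray with its post at (195,190), the yellow ball at (540,215) and the index bar ending at (570,290). The slide's yaw is about 0. I'll move above the scoop grip.

```bash
python3 -m pendant '[{"jaw":1,"linear":[0,0,0],"twist":-6},{"jaw":1,"linear":[-3.4,-1.75,0],"twist":0},{"jaw":1,"linear":[-3.4,-1.75,0],"twist":0},{"jaw":1,"linear":[-3.4,-1.75,0],"twist":0},{"jaw":1,"linear":[-3.4,-1.75,0],"twist":0},{"jaw":1,"linear":[-3.4,-1.75,0],"twist":0},{"jaw":1,"linear":[-3.4,-1.75,0],"twist":0},{"jaw":1,"linear":[-3.4,-1.75,0],"twist":0},{"jaw":1,"linear":[-3.4,-1.75,0],"twist":0},{"jaw":1,"linear":[-3.4,-1.75,0],"twist":0},{"jaw":1,"linear":[-3.4,-1.75,0],"twist":0},{"jaw":1,"linear":[-3.2,-1.7,0],"twist":0}]'
python3 - <<'E'
from h import *
o=robot.get_obs();print(o['time'],o['position'],o['tool_rot'],o['q'])
c=grab("wrist");cv2.imwrite("pics/w1.png",c["color"])
w=cloud(c).reshape(-1,3)
p=o['position']
near=w[(abs(w[:,0]-.536)<.04)&(abs(w[:,1]-.297)<.04)]
t=near[(near[:,2]>.05)&(near[:,2]<.07)]
print(len(t),np.percentile(t,[2,50,98],0).round(4), cv2.minAreaRect((t[:,:2]*1000).astype(np.float32)))
print(proj(c,[.536,.297,.062]))
E
```

```text
time: 1.1
position: [0.5374, 0.295, 0.2015]
tool_rot: [0.135, 0.991, -0.0, -0.0]
ft_force: [0.4, -0.2, 0.4]
grip_width: 0.0871
grip_force: 0.0
1.1 [0.5374317  0.29498599 0.20153205] [ 1.35340189e-01  9.90799111e-01 -2.05651070e-04 -3.33883268e-04] [ 3.19963018e-01  5.12082475e-01  1.46363198e+00 -8.20460161e-05
  1.16665884e+00 -9.79287390e-01]
293 [[0.5239 0.2931 0.0528]
 [0.5343 0.3003 0.0621]
 [0.5463 0.3072 0.064 ]] ((535.3930053710938, 300.1046142578125), (11.095219612121582, 23.339750289916992), 74.36766815185547)
(np.float64(318.6618218492058), np.float64(218.51642847009322))
```

View pics/w1.png

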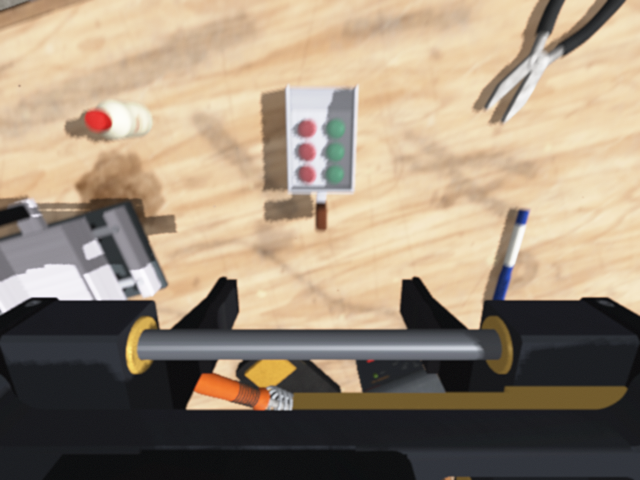

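The wrist view shows the scoop grip at (321,217), centred at (0.535, 0.300) with its top at 62 mm, matching the given height. Yaw is aligned, so I descend and grip.

```bash
python3 -m pendant '[{"jaw":1,"linear":[0.3,0.45,3.5],"twist":0},{"jaw":1,"linear":[0,0,3.5],"twist":0},{"jaw":1,"linear":[0,0,3.5],"twist":0},{"jaw":1,"linear":[0,0,3],"twist":0},{"jaw":1,"linear":[0,0,2],"twist":0},{"jaw":1,"linear":[0,0,1.2],"twist":0},{"jaw":1,"linear":[0,0,0],"twist":0}]'
python3 -m pendant '[{"jaw":0,"linear":[0,0,0],"twist":0},{"jaw":0,"linear":[0,0,0],"twist":0},{"jaw":0,"linear":[0,0,0],"twist":0},{"jaw":0,"linear":[0,0,0],"twist":0},{"jaw":0,"linear":[0,0,0],"twist":0},{"jaw":0,"linear":[0,0,0],"twist":0},{"jaw":0,"linear":[0,0,0],"twist":0},{"jaw":0,"linear":[0,0,0],"twist":0}]' 55
```

```text
time: 1.73
position: [0.5322, 0.3012, 0.0318]
tool_rot: [0.135, 0.991, -0.001, -0.003]
ft_force: [0.2, 0.5, 0.3]
grip_width: 0.0872
grip_force: 0.0
time: 2.4
position: [0.5347, 0.302, 0.0352]
tool_rot: [0.135, 0.991, 0.0, 0.0]
ft_force: [0.1, -0.6, 0.7]
grip_width: 0.0415
grip_force: 0.0
```

```bash
python3 -m pendant '[{"jaw":0,"linear":[0,0,0],"twist":0},{"jaw":0,"linear":[0,0,0],"twist":0},{"jaw":0,"linear":[0,0,0],"twist":0},{"jaw":0,"linear":[0,0,0],"twist":0},{"jaw":0,"linear":[0,0,0],"twist":0},{"jaw":0,"linear":[0,0,0],"twist":0},{"jaw":0,"linear":[0,0,0],"twist":0},{"jaw":0,"linear":[0,0,0],"twist":0}]' 55
python3 -m pendant '[{"jaw":0,"linear":[0,0,-0.3],"twist":0},{"jaw":0,"linear":[0,0,-0.7],"twist":0},{"jaw":0,"linear":[0,0,-1],"twist":0},{"jaw":0,"linear":[0,0,-1],"twist":0},{"jaw":0,"linear":[0,0,-0.5],"twist":0},{"jaw":0,"linear":[0,0,0],"twist":0}]' 55
cat > tilt.py <<'E'
from h import *
import sys
o=robot.get_obs();p=o['position'];R=o['tool_rot'];a=2*np.arctan2(R[1],R[0]);ax=np.array([np.cos(a),np.sin(a)]);ay=np.array([np.sin(a),-np.cos(a)])
print("t",round(o['time'],2),p.round(4),"yaw",np.degrees(a).round(1),"w",round(o['grip_width'],4),"F",round(o['grip_force'],1),o['ft_force'].round(1))
for n in("scene","side"):
    c=grab(n); W=cloud(c)
    d=W[...,:2]-p[:2]; X=d@ax;Y=d@ay;Z=W[...,2]-p[2]-.002
    m=(X>.028)&(X<.15)&(abs(Y)<.042)&(Z<.03)&(Z>-.15)&(W[...,2]>.08 if len(sys.argv)<2 else W[...,2]>float(sys.argv[1]))
    # side-wall/profile: angle of extreme points in pan profile
    if m.sum()>10:
        P=np.c_[X[m],Z[m]]; print(n,m.sum(),"median X,Z",np.median(P,0).round(3),"far",P[np.argmax((P**2).sum(1))].round(3),"xr",np.percentile(P[:,0],[1,99]).round(3),"zr",np.percentile(P[:,1],[1,99]).round(3))
    cv2.imwrite(f"pics/t_{n}_{o['time']:.1f}.png",c["color"])
E
python3 tilt.py 0.02
```

```text
time: 3.07
position: [0.5346, 0.3018, 0.0349]
tool_rot: [0.135, 0.991, -0.0, -0.0]
ft_force: [0.6, -0.6, -0.6]
grip_width: 0.011
grip_force: 55.0
time: 3.57
position: [0.5361, 0.3025, 0.0722]
tool_rot: [0.135, 0.991, 0.001, 0.002]
ft_force: [-0.3, 1.0, -2.1]
grip_width: 0.0111
grip_force: 55.0
t 3.57 [0.5361 0.3025 0.0722] yaw 164.5 w 0.0111 F 55.0 [-0.3  1.  -2.1]
scene 744 median X,Z [ 0.076 -0.028] far [ 0.124 -0.036] xr [0.029 0.122] zr [-0.041 -0.007]
side 2248 median X,Z [ 0.077 -0.03 ] far [ 0.122 -0.039] xr [0.029 0.122] zr [-0.04  -0.009]
```

```bash
python3 -m pendant '[{"jaw":0,"linear":[0,0,-0.5],"twist":-0.7},{"jaw":0,"linear":[0,0,-1],"twist":-1.5},{"jaw":0,"linear":[0,0,-1.5],"twist":-1.6},{"jaw":0,"linear":[0,0,-1.5],"twist":-1.6},{"jaw":0,"linear":[0,0,-1.5],"twist":-1.6},{"jaw":0,"linear":[0,0,-1.5],"twist":-1.6},{"jaw":0,"linear":[0,0,-1.5],"twist":-1.6},{"jaw":0,"linear":[0,0,-1.5],"twist":-1.6},{"jaw":0,"linear":[0,0,-1.4],"twist":-1.6},{"jaw":0,"linear":[0,0,-1],"twist":-1.5},{"jaw":0,"linear":[0,0,-0.4],"twist":-0.6},{"jaw":0,"linear":[0,0,0],"twist":0}]'
python3 -m pendant '[{"jaw":0,"linear":[-0.1,-0.6,0],"twist":0},{"jaw":0,"linear":[-0.2,-1.2,0],"twist":0},{"jaw":0,"linear":[-0.3,-1.8,0],"twist":0},{"jaw":0,"linear":[-0.3,-2,0],"twist":0},{"jaw":0,"linear":[-0.3,-2,0],"twist":0},{"jaw":0,"linear":[-0.3,-2,0],"twist":0},{"jaw":0,"linear":[-0.3,-2,0],"twist":0},{"jaw":0,"linear":[-0.3,-2,0],"twist":0},{"jaw":0,"linear":[-0.3,-2,0],"twist":0},{"jaw":0,"linear":[-0.3,-2,0],"twist":0},{"jaw":0,"linear":[-0.3,-2,0],"twist":0},{"jaw":0,"linear":[-0.3,-2,0],"twist":0}]'
python3 -m pendant '[{"jaw":0,"linear":[-0.3,-2,0],"twist":0},{"jaw":0,"linear":[-0.3,-2,0],"twist":0},{"jaw":0,"linear":[-0.3,-2,0],"twist":0},{"jaw":0,"linear":[-0.3,-1.6,0],"twist":0},{"jaw":0,"linear":[-0.2,-1,0],"twist":0},{"jaw":0,"linear":[-0.1,-0.3,0],"twist":0},{"jaw":0,"linear":[0,0,0],"twist":0},{"jaw":0,"linear":[0,0,0],"twist":0}]'
python3 tilt.py
```

```text
time: 4.67
position: [0.5351, 0.3021, 0.2039]
tool_rot: [0.0, 1.0, 0.0, 0.001]
ft_force: [-0.1, 0.3, -1.9]
grip_width: 0.0107
grip_force: 55.0
time: 5.67
position: [0.5667, 0.0837, 0.2019]
tool_rot: [0.001, 1.0, -0.0, -0.001]
ft_force: [0.4, 0.4, -2.4]
grip_width: 0.011
grip_force: 55.0
time: 6.33
position: [0.582, -0.0028, 0.2025]
tool_rot: [0.0, 1.0, 0.0, -0.001]
ft_force: [0.4, 0.5, -2.9]
grip_width: 0.0109
grip_force: 55.0
t 6.33 [ 0.582  -0.0028  0.2025] yaw 179.9 w 0.0109 F 55.0 [ 0.4  0.5 -2.9]
scene 1104 median X,Z [ 0.079 -0.028] far [ 0.141 -0.124] xr [0.029 0.137] zr [-0.119 -0.006]
side 1316 median X,Z [ 0.077 -0.027] far [ 0.137 -0.124] xr [0.029 0.135] zr [-0.12  -0.009]
```

```bash
python3 -m pendant '[{"jaw":0,"linear":[-0.5,0.4,0],"twist":0},{"jaw":0,"linear":[0,0,0],"twist":0},{"jaw":0,"linear":[0,0,0],"twist":0}]' 25 | grep force
python3 tilt.py
python3 -m pendant '[{"jaw":0,"linear":[0,0,0],"twist":0},{"jaw":0,"linear":[0,0,0],"twist":0}]' 15 | grep force
python3 tilt.py
```

```text
ft_force: [0.6, 0.5, -2.0]
grip_force: 25.0
t 6.68 [0.5879 0.0018 0.2031] yaw 180.1 w 0.0113 F 25.0 [ 0.6  0.5 -2. ]
scene 1093 median X,Z [ 0.079 -0.028] far [ 0.147 -0.122] xr [0.029 0.144] zr [-0.12  -0.007]
side 1326 median X,Z [ 0.077 -0.027] far [ 0.145 -0.122] xr [0.029 0.141] zr [-0.12  -0.009]
ft_force: [0.7, -0.6, -2.1]
grip_force: 15.0
t 6.95 [0.5874 0.001  0.203 ] yaw 180.0 w 0.0115 F 15.0 [ 0.7 -0.6 -2.1]
scene 1097 median X,Z [ 0.078 -0.029] far [ 0.145 -0.125] xr [0.029 0.143] zr [-0.118 -0.007]
side 1314 median X,Z [ 0.077 -0.028] far [ 0.145 -0.12 ] xr [0.029 0.14 ] zr [-0.12  -0.009]
```

```bash
python3 -m pendant '[{"jaw":0,"linear":[0,0,0],"twist":0},{"jaw":0,"linear":[0,0,0],"twist":0}]' 10 | grep grip_force
python3 tilt.py
python3 -m pendant '[{"jaw":0,"linear":[0,0,0],"twist":0},{"jaw":0,"linear":[0,0,0],"twist":0}]' 8 | grep grip_force
python3 tilt.py
```

```text
grip_force: 10.0
t 7.22 [0.5873 0.0008 0.2029] yaw 180.0 w 0.0118 F 10.0 [-0.4 -0.3 -1.6]
scene 935 median X,Z [ 0.068 -0.051] far [ 0.147 -0.123] xr [0.028 0.143] zr [-0.119 -0.021]
side 946 median X,Z [ 0.06 -0.06] far [ 0.145 -0.124] xr [0.029 0.142] zr [-0.123 -0.031]
grip_force: 8.0
t 7.48 [0.5876 0.0008 0.203 ] yaw 180.0 w 0.0114 F 8.0 [ 0.7  0.2 -2.3]
scene 490 median X,Z [ 0.045 -0.087] far [ 0.145 -0.122] xr [0.028 0.144] zr [-0.122 -0.049]
side 561 median X,Z [ 0.045 -0.084] far [ 0.145 -0.125] xr [0.028 0.143] zr [-0.123 -0.051]
```

```bash
python3 -m pendant '[{"jaw":0,"linear":[0,0,0],"twist":0},{"jaw":0,"linear":[0,0,0],"twist":0},{"jaw":0,"linear":[0,0,0],"twist":0},{"jaw":0,"linear":[0,0,0],"twist":0}]' 5 | grep grip_force
python3 tilt.py; python3 - <<'E'
import cv2,glob,os,numpy as np
s=sorted(glob.glob("pics/t_scene*"),key=os.path.getmtime)[-1];d=s.replace("scene","side")
a=cv2.resize(cv2.imread(s)[150:290,230:380],None,fx=4/1.5,fy=4/1.5,interpolation=2);b=cv2.resize(cv2.imread(d)[110:320,230:430],(400,373))
h=min(a.shape[0],b.shape[0]);cv2.imwrite("pics/p1.png",np.hstack([a[:h],b[:h]]))
E
```

```text
grip_force: 5.0
t 7.92 [0.5875 0.0009 0.203 ] yaw 180.0 w 0.0118 F 5.0 [-0.  -0.  -2.3]
scene 379 median X,Z [ 0.043 -0.091] far [ 0.147 -0.124] xr [0.029 0.146] zr [-0.123 -0.056]
side 444 median X,Z [ 0.042 -0.09 ] far [ 0.145 -0.124] xr [0.029 0.143] zr [-0.124 -0.058]
```

View pics/p1.png

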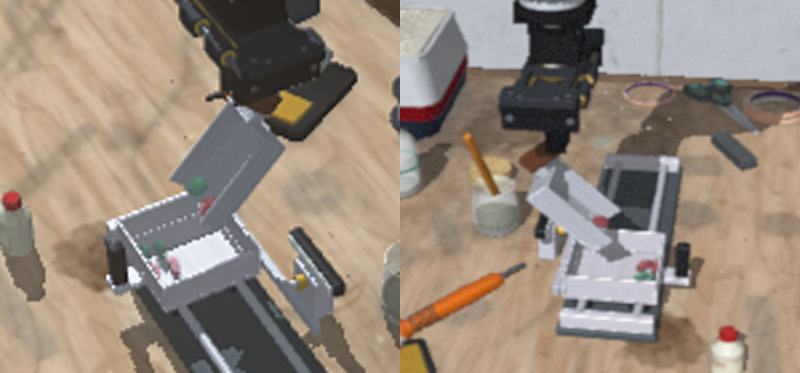

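The picture shows four nuggets in the tray and two still in the scoop (left panel, (197,187) and (207,205)), at about 65° tilt. I'll lower the lip inside the tray and press it against the front wall to tip it further.

```bash
python3 -m pendant '[{"jaw":0,"linear":[0,0,0.4],"twist":0},{"jaw":0,"linear":[0,0,0.8],"twist":0},{"jaw":0,"linear":[0,0,0.8],"twist":0},{"jaw":0,"linear":[0.5,0,0],"twist":0},{"jaw":0,"linear":[1,0,0],"twist":0},{"jaw":0,"linear":[1,0,0],"twist":0},{"jaw":0,"linear":[1,0,0],"twist":0},{"jaw":0,"linear":[1,0,0],"twist":0},{"jaw":0,"linear":[1,0,0],"twist":0},{"jaw":0,"linear":[1,0,0],"twist":0},{"jaw":0,"linear":[1,0,0],"twist":0},{"jaw":0,"linear":[0.5,0,0],"twist":0}]' 5
python3 -m pendant '[{"jaw":0,"linear":[0.5,0,0],"twist":0},{"jaw":0,"linear":[0.5,0,0],"twist":0},{"jaw":0,"linear":[0.3,0,0],"twist":0},{"jaw":0,"linear":[0,0,0],"twist":0}]'
cat > look.py <<'E'
from h import *
import sys
a=cv2.resize(grab("scene")["color"][150:290,230:380],(400,373),interpolation=2);b=cv2.resize(grab("side")["color"][110:320,230:430],(400,373))
cv2.imwrite(sys.argv[1],np.hstack([a,b]))
E
python3 tilt.py 0.075; python3 look.py pics/p2.png
```

```text
time: 9.02
position: [0.5054, 0.0011, 0.183]
tool_rot: [0.0, 1.0, 0.0, -0.001]
ft_force: [0.3, -0.6, -1.4]
grip_width: 0.012
grip_force: 5.0
time: 9.35
position: [0.4941, 0.001, 0.183]
tool_rot: [0.0, 1.0, 0.0, -0.0]
ft_force: [0.1, -1.1, -1.2]
grip_width: 0.0119
grip_force: 5.0
t 9.35 [0.4941 0.001  0.183 ] yaw 180.0 w 0.0119 F 5.0 [ 0.1 -1.1 -1.2]
scene 222 median X,Z [ 0.037 -0.096] far [ 0.051 -0.109] xr [0.028 0.053] zr [-0.109 -0.07 ]
side 240 median X,Z [ 0.037 -0.096] far [ 0.051 -0.11 ] xr [0.028 0.051] zr [-0.109 -0.073]
```

View pics/p2.png

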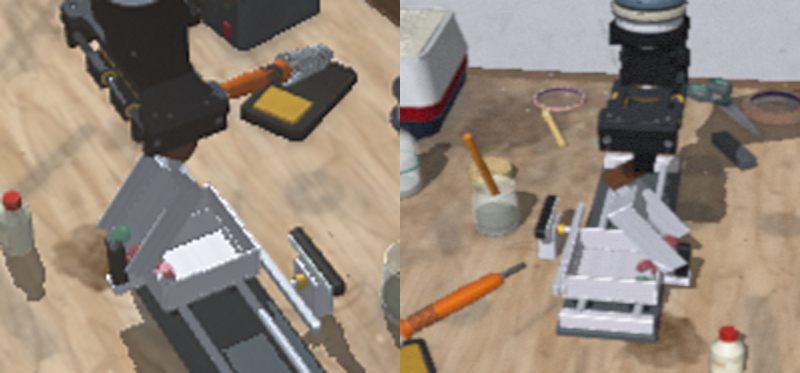

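```bash
python3 - <<'E'
from h import *
o=robot.get_obs();p=o['position']
for n in("scene","side"):
    c=grab(n);W=cloud(c).reshape(-1,3);C=c["color"].reshape(-1,3).astype(int)
    m=(abs(W[:,1]-p[1])<.05)&(W[:,0]<.56)&(W[:,0]>.41)&(W[:,2]>.03)&(W[:,2]<.2)
    w=W[m];k=C[m]; print(n)
    for x in np.arange(.41,.56,.01):
        t=w[(w[:,0]>=x)&(w[:,0]<x+.01),2]
        if len(t): print(round(x,2),len(t),np.percentile(t,[0,10,50,90,100]).round(3))
    for nm,s in(("red",(k[:,2]-k[:,1]>50)&(k[:,0]>50)),("green",(k[:,1]-k[:,2]>25))):
        print(nm,w[s][::3].round(3).tolist())
c=grab("scene"); u,v=map(int,proj(c,[.47,0,.09])); cv2.imwrite("pics/p3.png",cv2.resize(c["color"][v-45:v+45,u-60:u+60],(800,600),interpolation=2))
E
```

```text
scene
0.43 6 [0.035 0.038 0.044 0.059 0.07 ]
0.44 99 [0.035 0.042 0.069 0.092 0.1  ]
0.45 129 [0.036 0.046 0.086 0.099 0.113]
0.46 152 [0.035 0.044 0.09  0.113 0.126]
0.47 196 [0.033 0.045 0.091 0.123 0.135]
0.48 185 [0.035 0.052 0.105 0.138 0.2  ]
0.49 190 [0.035 0.048 0.115 0.147 0.162]
0.5 231 [0.033 0.038 0.132 0.172 0.194]
0.51 177 [0.031 0.035 0.139 0.174 0.193]
0.52 123 [0.032 0.035 0.144 0.18  0.193]
0.53 72 [0.032 0.033 0.037 0.181 0.192]
0.54 74 [0.03  0.033 0.036 0.04  0.06 ]
0.55 74 [0.031 0.034 0.036 0.04  0.063]
red [[0.467, -0.012, 0.092], [0.461, -0.013, 0.089], [0.489, -0.007, 0.049], [0.488, -0.009, 0.048], [0.495, -0.013, 0.048]]
green [[0.463, 0.021, 0.09], [0.469, 0.017, 0.09], [0.464, 0.018, 0.089], [0.471, 0.014, 0.089], [0.46, 0.015, 0.089], [0.467, 0.012, 0.089], [0.458, 0.019, 0.083], [0.463, 0.01, 0.089], [0.456, 0.013, 0.086], [0.461, 0.006, 0.089]]
side
0.44 98 [0.034 0.04  0.07  0.09  0.093]
0.45 149 [0.035 0.043 0.086 0.1   0.108]
0.46 182 [0.035 0.042 0.089 0.109 0.121]
0.47 198 [0.033 0.056 0.098 0.122 0.131]
0.48 230 [0.031 0.046 0.107 0.134 0.143]
0
[... 179 characters left out ...]
.034 0.041 0.188 0.195]
0.54 98 [0.031 0.034 0.036 0.06  0.187]
0.55 89 [0.033 0.034 0.036 0.059 0.069]
red [[0.471, -0.012, 0.092], [0.465, -0.016, 0.09], [0.467, -0.012, 0.09], [0.46, -0.016, 0.088], [0.464, -0.006, 0.092], [0.458, -0.014, 0.086], [0.462, -0.011, 0.085], [0.464, -0.007, 0.086], [0.462, -0.004, 0.085], [0.493, -0.008, 0.053], [0.498, -0.012, 0.047], [0.491, -0.011, 0.048], [0.5, -0.007, 0.047], [0.493, -0.005, 0.05], [0.485, -0.003, 0.052], [0.497, -0.003, 0.048], [0.49, -0.007, 0.046], [0.499, -0.003, 0.044], [0.492, -0.003, 0.045], [0.482, 0.005, 0.05]]
green [[0.481, 0.025, 0.057], [0.495, 0.019, 0.048], [0.482, 0.029, 0.057], [0.49, 0.022, 0.048], [0.482, 0.031, 0.056]]
```

View pics/p3.png

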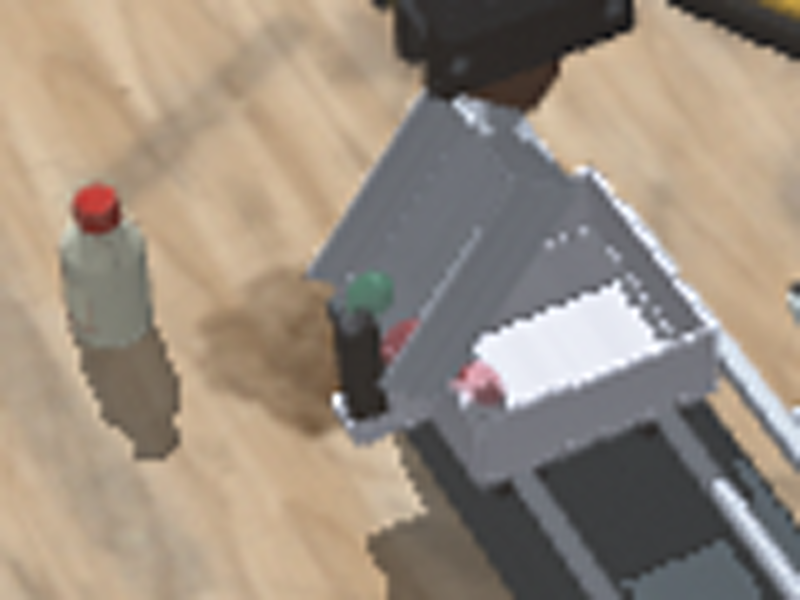

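The crop shows the pan overhanging the front wall beside the post (355,350), with two nuggets still at the lip at (370,290) and (400,335). I'll grip firmly, lift and back away gently.

```bash
python3 -m pendant '[{"jaw":0,"linear":[0,0,0],"twist":0},{"jaw":0,"linear":[0,0,0],"twist":0},{"jaw":0,"linear":[0,0,-0.3],"twist":0},{"jaw":0,"linear":[0,0,-0.6],"twist":0},{"jaw":0,"linear":[0,0,-0.7],"twist":0},{"jaw":0,"linear":[0,0,-0.6],"twist":0},{"jaw":0,"linear":[0,0,-0.3],"twist":0},{"jaw":0,"linear":[-0.1,0,0],"twist":0},{"jaw":0,"linear":[-0.2,0,0],"twist":0},{"jaw":0,"linear":[-0.3,0,0],"twist":0},{"jaw":0,"linear":[-0.4,0,0],"twist":0},{"jaw":0,"linear":[-0.5,0,0],"twist":0}]' 40
python3 -m pendant '[{"jaw":0,"linear":[-0.6,0,0],"twist":0},{"jaw":0,"linear":[-0.7,0,0],"twist":0},{"jaw":0,"linear":[-0.7,0,0],"twist":0},{"jaw":0,"linear":[-0.7,0,0],"twist":0},{"jaw":0,"linear":[-0.7,0,0],"twist":0},{"jaw":0,"linear":[-0.6,0,0],"twist":0},{"jaw":0,"linear":[-0.5,0,0],"twist":0},{"jaw":0,"linear":[-0.3,0,0],"twist":0},{"jaw":0,"linear":[0,0,0],"twist":0},{"jaw":0,"linear":[0,0,0],"twist":0}]' 40
python3 -m pendant '[{"jaw":0,"linear":[0,0,0],"twist":0},{"jaw":0,"linear":[0,0,0],"twist":0},{"jaw":0,"linear":[0,0,0],"twist":0},{"jaw":0,"linear":[0,0,0],"twist":0}]' 4
cat > prof.py <<'E'
from h import *
o=robot.get_obs();p=o['position'];print(o['time'],p.round(4),o['ft_force'].round(1))
for n in("scene","side"):
    c=grab(n);W=cloud(c).reshape(-1,3);C=c["color"].reshape(-1,3).astype(int)
    m=(abs(W[:,1]-p[1])<.045)&(W[:,0]<p[0]+.03)&(W[:,0]>p[0]-.15)&(W[:,2]>.03)&(W[:,2]<.2);w=W[m];k=C[m]
    e=[]
    for z in np.arange(.085,.16,.004):
        t=w[abs(w[:,2]-z)<.002,0]
        if len(t)>3: e.append((z,np.percentile(t,3)))
    e=np.array(e);s=np.polyfit(e[:,0],e[:,1],1)
    print(n,"tilt",np.degrees(np.arctan2(1,s[0])).round(1),"edge x at z.08",np.polyval(s,.08).round(3),"lowest pan",)
    for nm,q in(("red",(k[:,2]-k[:,1]>50)&(k[:,0]>50)),("green",(k[:,1]-k[:,2]>25))):
        t=w[q]; a=t[t[:,2]>.065]; print(nm,"high",len(a),np.median(a,0).round(3) if len(a) else '',"low",len(t)-len(a))
E
python3 prof.py
```

```text
time: 10.7
position: [0.5096, 0.001, 0.2077]
tool_rot: [0.0, 1.0, 0.0, -0.0]
ft_force: [0.4, -0.3, -2.2]
grip_width: 0.0111
grip_force: 40.0
time: 11.53
position: [0.5573, 0.001, 0.2078]
tool_rot: [0.0, 1.0, 0.0, -0.0]
ft_force: [0.5, 0.4, -1.9]
grip_width: 0.0113
grip_force: 40.0
time: 11.87
position: [0.5573, 0.0009, 0.208]
tool_rot: [0.0, 1.0, -0.0, -0.0]
ft_force: [0.4, -0.6, -1.2]
grip_width: 0.0118
grip_force: 4.0
11.8667 [0.5573 0.0009 0.208 ] [ 0.4 -0.6 -1.2]
scene tilt 38.3 edge x at z.08 0.454 lowest pan
red high 7 [ 0.524 -0.017  0.117] low 10
green high 24 [0.523 0.014 0.113] low 21
side tilt 39.6 edge x at z.08 0.459 lowest pan
red high 30 [ 0.525 -0.009  0.113] low 41
green high 0  low 18
```

```bash
python3 -m pendant '[{"jaw":0,"linear":[0,0,0],"twist":0},{"jaw":0,"linear":[0,0,0],"twist":0},{"jaw":0,"linear":[-4.1,0,0],"twist":0},{"jaw":0,"linear":[-4.1,0,0],"twist":0},{"jaw":0,"linear":[-2,0,0],"twist":0},{"jaw":0,"linear":[-1,0,0],"twist":0},{"jaw":0,"linear":[0,0,0],"twist":0},{"jaw":0,"linear":[0,0,0],"twist":0}]' 58
python3 prof.py; python3 - <<'E'
from h import *
a=cv2.resize(grab("scene")["color"][140:300,230:390],(400,400),interpolation=2);b=cv2.resize(grab("side")["color"][110:310,230:430],(400,400))
cv2.imwrite("pics/p4.png",np.hstack([a,b]))
E
```

```text
time: 12.63
position: [0.669, 0.0009, 0.2073]
tool_rot: [0.0, 1.0, 0.0, -0.001]
ft_force: [-0.5, -0.3, -2.6]
grip_width: 0.0107
grip_force: 58.0
12.6333 [0.669  0.0009 0.2073] [-0.5 -0.3 -2.6]
scene tilt 69.9 edge x at z.08 0.616 lowest pan
red high 0  low 2
green high 0  low 5
side tilt 67.2 edge x at z.08 0.615 lowest pan
red high 0  low 12
green high 0  low 0
```

View pics/p4.png

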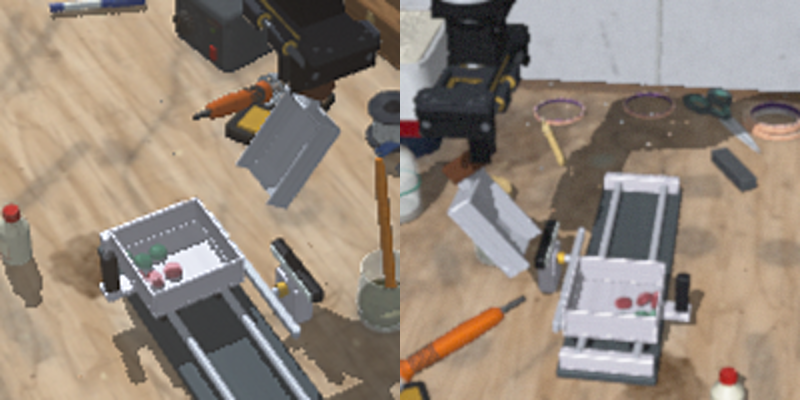

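The scoop is empty, and the nuggets lie in the tray around (155,265) in the left panel. I'll carry the scoop back.

```bash
python3 -m pendant '[{"jaw":0,"linear":[0,0.5,-1],"twist":0},{"jaw":0,"linear":[1,1.5,-1],"twist":0},{"jaw":0,"linear":[2,2.8,0],"twist":0},{"jaw":0,"linear":[2.2,3.1,0],"twist":0},{"jaw":0,"linear":[2.2,3.1,0],"twist":0},{"jaw":0,"linear":[2.2,3.1,0],"twist":0},{"jaw":0,"linear":[2.2,3.1,0],"twist":0},{"jaw":0,"linear":[2.2,3.1,0],"twist":0},{"jaw":0,"linear":[2.2,3.1,0],"twist":0},{"jaw":0,"linear":[2.2,3.1,0],"twist":0},{"jaw":0,"linear":[2.2,3,0],"twist":0},{"jaw":0,"linear":[1.7,2,0],"twist":0}]'
python3 -m pendant '[{"jaw":0,"linear":[0.6,1,0],"twist":0},{"jaw":0,"linear":[0,0,0],"twist":3},{"jaw":0,"linear":[0,0,0],"twist":4.8},{"jaw":0,"linear":[0,0,0],"twist":4.8},{"jaw":0,"linear":[0,0,0],"twist":3},{"jaw":0,"linear":[0,0,0],"twist":0},{"jaw":0,"linear":[0,0,0],"twist":0}]'
python3 tilt.py 0.06
```

```text
time: 13.83
position: [0.4433, 0.3192, 0.2298]
tool_rot: [-0.001, 1.0, 0.001, 0.0]
ft_force: [-0.3, 0.1, -1.8]
grip_width: 0.0106
grip_force: 58.0
time: 14.42
position: [0.4407, 0.3261, 0.2289]
tool_rot: [0.135, 0.991, 0.0, 0.001]
ft_force: [0.2, 0.1, -1.7]
grip_width: 0.0106
grip_force: 58.0
t 14.42 [0.4407 0.3261 0.2289] yaw 164.5 w 0.0106 F 58.0 [ 0.2  0.1 -1.7]
scene 132 median X,Z [ 0.035 -0.093] far [ 0.029 -0.115] xr [0.028 0.049] zr [-0.111 -0.072]
side 402 median X,Z [ 0.034 -0.097] far [ 0.028 -0.114] xr [0.028 0.049] zr [-0.11  -0.071]
```

```bash
python3 -m pendant '[{"jaw":0,"linear":[0,0,1],"twist":0},{"jaw":0,"linear":[0,0,2.5],"twist":0},{"jaw":0,"linear":[0,0,2.5],"twist":0},{"jaw":0,"linear":[0,0,2.2],"twist":0},{"jaw":0,"linear":[0,0,1.2],"twist":0},{"jaw":0,"linear":[0,0,0.6],"twist":0},{"jaw":0,"linear":[0,0,0.3],"twist":0},{"jaw":0,"linear":[0,0,0],"twist":0}]' 20
python3 tilt.py 0.01
python3 -m pendant '[{"jaw":0,"linear":[0,0,0],"twist":0},{"jaw":0,"linear":[-0.7,0,0.3],"twist":0},{"jaw":0,"linear":[-1.2,0,0.4],"twist":0},{"jaw":0,"linear":[-1.2,0,0.5],"twist":0},{"jaw":0,"linear":[-1.2,0,0.7],"twist":0},{"jaw":0,"linear":[-1.2,0,0.9],"twist":0},{"jaw":0,"linear":[-0.6,0,0.5],"twist":0},{"jaw":0,"linear":[0,0,0],"twist":0}]' 7
python3 tilt.py 0.01
```

```text
time: 15.18
position: [0.4406, 0.3259, 0.1244]
tool_rot: [0.136, 0.991, -0.0, -0.0]
ft_force: [-0.8, -0.1, -1.5]
grip_width: 0.012
grip_force: 20.0
t 15.18 [0.4406 0.3259 0.1244] yaw 164.4 w 0.012 F 20.0 [-0.8 -0.1 -1.5]
scene 127 median X,Z [ 0.035 -0.095] far [ 0.031 -0.114] xr [0.028 0.051] zr [-0.111 -0.068]
side 334 median X,Z [ 0.034 -0.097] far [ 0.035 -0.109] xr [0.028 0.048] zr [-0.108 -0.07 ]
time: 15.95
position: [0.5076, 0.3088, 0.0931]
tool_rot: [0.137, 0.991, 0.001, 0.006]
ft_force: [4.2, -2.9, 7.6]
grip_width: 0.0118
grip_force: 7.0
t 15.95 [0.5076 0.3088 0.0931] yaw 164.3 w 0.0118 F 7.0 [ 4.2 -2.9  7.6]
scene 327 median X,Z [ 0.048 -0.07 ] far [ 0.077 -0.078] xr [0.029 0.075] zr [-0.085 -0.039]
side 962 median X,Z [ 0.045 -0.073] far [ 0.07  -0.084] xr [0.028 0.075] zr [-0.085 -0.04 ]
```

```bash
python3 -m pendant '[{"jaw":0,"linear":[-0.8,0,0],"twist":0},{"jaw":0,"linear":[-0.8,0,0.3],"twist":0},{"jaw":0,"linear":[-0.8,0,0.7],"twist":0},{"jaw":0,"linear":[-0.6,0,0.7],"twist":0},{"jaw":0,"linear":[-0.6,0,0.8],"twist":0},{"jaw":0,"linear":[-0.4,0,0.8],"twist":0},{"jaw":0,"linear":[-0.2,0,0.7],"twist":0},{"jaw":0,"linear":[0,0,0.6],"twist":0},{"jaw":0,"linear":[0,0,0],"twist":0}]' 6
python3 tilt.py 0.005
```

```text
time: 16.8
position: [0.5379, 0.2978, 0.0437]
tool_rot: [0.136, 0.991, -0.001, -0.002]
ft_force: [-0.6, -0.1, -0.8]
grip_width: 0.012
grip_force: 6.0
t 16.8 [0.5379 0.2978 0.0437] yaw 164.4 w 0.012 F 6.0 [-0.6 -0.1 -0.8]
scene 553 median X,Z [ 0.07 -0.03] far [ 0.148 -0.04 ] xr [0.029 0.115] zr [-0.041 -0.009]
side 1633 median X,Z [ 0.066 -0.035] far [ 0.112 -0.039] xr [0.029 0.112] zr [-0.041 -0.011]
```

```bash
python3 -m pendant '[{"jaw":0,"linear":[-0.1,0,0.5],"twist":0},{"jaw":0,"linear":[0,0,0.4],"twist":0},{"jaw":0,"linear":[0,0,0],"twist":0},{"jaw":0,"linear":[0,0,0],"twist":0}]' 4
python3 - <<'E'
from h import *
c=grab("side");w=cloud(c).reshape(-1,3);o=robot.get_obs();p=o['position'];a=np.radians(164.4);ax=np.array([np.cos(a),np.sin(a)]);ay=np.array([np.sin(a),-np.cos(a)])
X=(w[:,:2]-p[:2])@ax;Y=(w[:,:2]-p[:2])@ay
for lo in np.arange(.02,.14,.012):
    m=(X>lo)&(X<lo+.012)&(abs(Y)<.045)&(w[:,2]<.06);print(lo.round(3),np.percentile(w[m,2],[20,50,95]).round(3))
E
```

```text
time: 17.23
position: [0.5403, 0.298, 0.0368]
tool_rot: [0.136, 0.991, -0.0, -0.0]
ft_force: [0.2, 1.8, -0.9]
grip_width: 0.0119
grip_force: 4.0
0.02 [0.002 0.005 0.03 ]
0.032 [0.002 0.004 0.029]
0.044 [0.002 0.004 0.029]
0.056 [0.002 0.004 0.029]
0.068 [0.001 0.004 0.029]
0.08 [0.001 0.003 0.028]
0.092 [0.002 0.005 0.028]
0.104 [0.001 0.009 0.027]
0.116 [-0.003 -0.002  0.001]
0.128 [-0.003 -0.002  0.001]
```

```bash
python3 -m pendant '[{"jaw":1,"linear":[0,0,0],"twist":0},{"jaw":1,"linear":[0,0,0],"twist":0},{"jaw":1,"linear":[0,0,0],"twist":0},{"jaw":1,"linear":[0,0,0],"twist":0},{"jaw":1,"linear":[0,0,0],"twist":0},{"jaw":1,"linear":[0,0,-0.5],"twist":0},{"jaw":1,"linear":[0,0,-2],"twist":0},{"jaw":1,"linear":[0,0,-3],"twist":0},{"jaw":1,"linear":[0,0,-4],"twist":-4},{"jaw":1,"linear":[0,0,-4],"twist":-4},{"jaw":1,"linear":[0,0,-3],"twist":-4},{"jaw":1,"linear":[0,0,0],"twist":-3.6}]' 20
python3 -m pendant '[{"jaw":1,"linear":[0.4,-1.3,0],"twist":0},{"jaw":1,"linear":[0.9,-3,0],"twist":0},{"jaw":1,"linear":[0.9,-3,0],"twist":0},{"jaw":1,"linear":[0.9,-3,0],"twist":0},{"jaw":1,"linear":[0.9,-3,0],"twist":0},{"jaw":1,"linear":[0.9,-3,0],"twist":0},{"jaw":1,"linear":[0.9,-3,0],"twist":0},{"jaw":1,"linear":[0.9,-3,0],"twist":0},{"jaw":1,"linear":[0.9,-3,0],"twist":0},{"jaw":1,"linear":[0.9,-3,0],"twist":0},{"jaw":1,"linear":[0.5,-1.4,0],"twist":0},{"jaw":1,"linear":[0,0,0],"twist":0}]'
python3 - <<'E'
from h import *
o=robot.get_obs();print(o['position'],o['tool_rot'].round(3))
a=grab("wrist")
for n,c in(("wrist",a),("side",grab("side")),("scene",grab("scene"))):
    w=cloud(c).reshape(-1,3)
    t=w[(abs(w[:,0]-.45)<.018)&(abs(w[:,1])<.03)&(w[:,2]>.083)&(w[:,2]<.098)]
    if len(t)>5: print(n,len(t),np.percentile(t,[5,50,95],0).round(4).tolist())
im=np.hstack([cv2.resize(a["color"],(400,300)),cv2.resize(grab("side")["color"][170:470,250:450],(200,300)),cv2.resize(grab("scene")["color"][150:290,205:345],(200,300))])
cv2.imwrite("pics/f1.png",im)
E
```

```text
time: 18.28
position: [0.5454, 0.2997, 0.2103]
tool_rot: [-0.002, 1.0, 0.002, 0.007]
ft_force: [1.1, 1.1, 0.7]
grip_width: 0.0827
grip_force: 0.0
time: 19.28
position: [0.4498, -0.0014, 0.2024]
tool_rot: [0.002, 1.0, -0.0, -0.0]
ft_force: [-0.1, 0.2, 0.2]
grip_width: 0.0871
grip_force: 0.0
[ 0.44979842 -0.00144089  0.20241433] [ 0.002  1.    -0.    -0.   ]
wrist 264 [[0.4413, -0.0046, 0.0864], [0.4474, 0.0016, 0.092], [0.4551, 0.0079, 0.0935]]
side 44 [[0.4434, -0.0038, 0.0835], [0.45, 0.0055, 0.0888], [0.4571, 0.0104, 0.091]]
scene 37 [[0.4413, -0.0092, 0.0836], [0.4481, -0.0029, 0.0887], [0.4556, 0.006, 0.0939]]
```

View pics/f1.png

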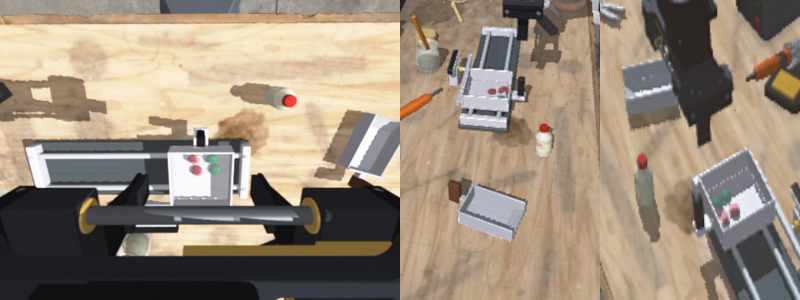

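The view shows the scoop upright and empty, back in its place, and the tray grip under the gripper at (200,135). At least four nuggets are visible in the tray, so I'll count them numerically.

```bash
python3 - <<'E'
from h import *
for n in("wrist","scene","side"):
    c=grab(n);W=cloud(c);k=c["color"].astype(int)
    reg=(W[...,0]>.3)&(W[...,0]<.75)&(W[...,1]>-.3)&(W[...,1]<.42)&(W[...,2]<.07)
    for nm,m in(("red",(k[...,2]-k[...,1]>45)&(k[...,0]>.8*k[...,1])),("green",(k[...,1]-k[...,2]>20)&(k[...,0]>k[...,2]))):
        N,L,s,_=cv2.connectedComponentsWithStats((m&reg).astype(np.uint8))
        for i in range(1,N):
            if s[i,4]>5: P=W[L==i]; print(n,nm,"area",s[i,4],"bbox",s[i,:4],np.nanmedian(P,0).round(3),"z",np.nanmax(P[:,2]).round(3),"x",np.nanpercentile(P[:,0],[2,98]).round(3),"y",np.nanpercentile(P[:,1],[2,98]).round(3))
    w=W.reshape(-1,3);t=w[(abs(w[:,0]-.526)<.047)&(abs(w[:,1]-.001)<.047)]
    if n=="wrist":
        cc=c["color"]; 
        H=np.zeros((24,24))
        for x,y,z in t:
            i=int((x-.479)/.004);j=int((y+.046)/.004)
            if 0<=i<24 and 0<=j<24: H[i,j]=max(H[i,j],z*1000)
        for r in H: print(' '.join('%2d'%v for v in r))
E
```

```text
wrist red area 40 bbox [448 151  10  17] [0.39  0.125 0.067] z 0.07 x [0.385 0.398] y [0.124 0.13 ]
wrist red area 13 bbox [466 157   6  13] [0.401 0.174 0.001] z 0.002 x [0.395 0.408] y [0.17  0.175]
wrist red area 190 bbox [298 246  17  15] [ 0.49  -0.009  0.051] z 0.058 x [0.481 0.499] y [-0.018 -0.001]
wrist red area 208 bbox [304 264  16  16] [ 0.514 -0.004  0.046] z 0.048 x [0.506 0.523] y [-0.012  0.004]
wrist green area 507 bbox [326 246  24  34] [0.502 0.025 0.047] z 0.058 x [0.481 0.522] y [0.014 0.036]
 0  0  0  0  0  0  0 52 57 57 58 55 50  0  0  0 56 57 57 57 55  0  0  0
 0  0  0  0  0  0  0 52 53 54 54  0  0  0 39 48 52 55 55 54  0  0  0  0
38 38 38 38 38 38 51 54 54 53 51 46 38 38 47 50 50 50 50 44 38 38 38 38
39 38 38 39 38 39 49 52 53 53 51 48 38 39 47 51 50 50 50 39 39 39 38 37
38 39 38 40 38 38 48 50 50 51 50 46 39 39 47 49 49 49 48 46 38 39 38 38
38 38 39 38 38 39 39 45 47 48 47 38 38 38 45 47 48 48 46 38 38 38 38 38
38 38 38 38 38 39 39 39 38 43 44 43 38 38 38 38 44 45 44 44 38 38 38 37
38 38 39 38 38 38 38 38 44 47 46 47 40 38 38 43 46 47 47 46 43 38 38 38
39 37
[... 1571 characters left out ...]
 area 66 bbox [281 238  16   9] [0.503 0.019 0.045] z 0.056 x [0.483 0.522] y [0.007 0.03 ]
side red area 46 bbox [349 256  10   8] [ 0.488 -0.005  0.05 ] z 0.056 x [0.479 0.499] y [-0.013  0.003]
side red area 34 bbox [338 259   8   5] [ 0.517 -0.003  0.043] z 0.046 x [0.509 0.525] y [-0.012  0.004]
side red area 10 bbox [390 293   6   4] [0.396 0.124 0.069] z 0.07 x [0.39  0.401] y [0.04  0.132]
side red area 28 bbox [389 298  10   5] [0.395 0.139 0.064] z 0.07 x [0.385 0.403] y [0.132 0.142]
side red area 23 bbox [208 353   4  11] [0.73  0.31  0.034] z 0.04 x [0.729 0.735] y [0.295 0.314]
side green area 21 bbox [348 265  10   3] [0.489 0.023 0.049] z 0.057 x [0.478 0.499] y [0.007 0.029]
```

All six are accounted for: two on the floor and two stacked pairs by the front wall, with none anywhere else. Now I grasp the tray grip.

```bash
python3 -m pendant '[{"jaw":1,"linear":[0.15,0.3,2],"twist":0},{"jaw":1,"linear":[0,0,3.5],"twist":0},{"jaw":1,"linear":[0,0,3.5],"twist":0},{"jaw":1,"linear":[0,0,2.5],"twist":0},{"jaw":1,"linear":[0,0,1.4],"twist":0},{"jaw":0.5,"linear":[0,0,0.5],"twist":0},{"jaw":0.3,"linear":[0,0,0],"twist":0},{"jaw":0,"linear":[0,0,0],"twist":0},{"jaw":0,"linear":[0,0,0],"twist":0},{"jaw":0,"linear":[0,0,0],"twist":0},{"jaw":0,"linear":[0,0,0],"twist":0},{"jaw":0,"linear":[0,0,0],"twist":0}]' 40
python3 -m pendant '[{"jaw":0,"linear":[0,0,0],"twist":0},{"jaw":0,"linear":[0,0,0],"twist":0},{"jaw":0,"linear":[0,0,0],"twist":0},{"jaw":0,"linear":[0,0,0],"twist":0},{"jaw":0,"linear":[0,0,0],"twist":0},{"jaw":0,"linear":[0,0,0],"twist":0},{"jaw":0,"linear":[0,0,0],"twist":0},{"jaw":0,"linear":[0,0,0],"twist":0},{"jaw":0,"linear":[0,0,0],"twist":0},{"jaw":0,"linear":[0,0,0],"twist":0}]' 40
```

```text
time: 20.68
position: [0.4497, 0.0039, 0.0687]
tool_rot: [0.0, 1.0, -0.0, 0.001]
ft_force: [-0.5, 0.1, -0.1]
grip_width: 0.048
grip_force: 0.0
time: 21.52
position: [0.4493, 0.0005, 0.068]
tool_rot: [-0.002, 1.0, -0.003, -0.0]
ft_force: [-3.7, -15.2, 0.9]
grip_width: 0.0125
grip_force: 40.0
```

```bash
python3 -m pendant '[{"jaw":0,"linear":[0,-0.3,0],"twist":0},{"jaw":0,"linear":[0,-0.5,0],"twist":0},{"jaw":0,"linear":[0,-1,0],"twist":0},{"jaw":0,"linear":[0,-1,0],"twist":0},{"jaw":0,"linear":[0,-1,0],"twist":0},{"jaw":0,"linear":[0,-1,0],"twist":0},{"jaw":0,"linear":[0,-0.6,0],"twist":0},{"jaw":0,"linear":[0,-0.3,0],"twist":0},{"jaw":0,"linear":[0,0,0],"twist":0}]' 40
python3 - <<'E'
from h import *
o=robot.get_obs();g=o['position'];print(g)
for n in("scene","side"):
    c=grab(n);W=cloud(c);w=W.reshape(-1,3);k=c["color"].reshape(-1,3).astype(int)
    t=w[(w[:,0]>.585)&(w[:,0]<.6)&(w[:,2]>.03)&(w[:,2]<.05)&(w[:,1]<.05)&(w[:,1]>-.26)]
    print(n,"bar y",np.percentile(t[:,1],[0.5,2,98,99.5]).round(4))
    t=w[(w[:,0]>.605)&(w[:,0]<.645)&(w[:,2]>.058)&(w[:,2]<.075)&(w[:,1]<-.02)&(w[:,1]>-.15)]
    print("det",np.percentile(t[:,1],[1,99]).round(4))
    m=(k[:,2]-k[:,0]>60)&(w[:,0]>.59)&(w[:,0]<.63)&(w[:,2]>.03)&(w[:,2]<.05)&(w[:,1]<-.05)&(w[:,1]>-.12)
    if m.any(): print("ball",m.sum(),np.median(w[m],0).round(4))
E
```

```text
time: 22.27
position: [0.4492, -0.0536, 0.068]
tool_rot: [0.0, 1.0, -0.0, 0.0]
ft_force: [0.2, -0.3, 1.8]
grip_width: 0.0128
grip_force: 40.0
[ 0.44923821 -0.05360806  0.06796992]
scene bar y [-0.2048 -0.2031 -0.0191 -0.0128]
det [-0.133  -0.0434]
ball 14 [ 0.6029 -0.0899  0.0445]
side bar y [-0.201  -0.1963 -0.003  -0.0023]
det [-0.1277 -0.039 ]
ball 19 [ 0.6047 -0.0803  0.0438]
```

```bash
python3 -m pendant '[{"jaw":0,"linear":[0,-0.4,0],"twist":0},{"jaw":0,"linear":[0,-0.5,0],"twist":0},{"jaw":0,"linear":[0,-0.5,0],"twist":0},{"jaw":0,"linear":[0,-0.2,0],"twist":0},{"jaw":0,"linear":[0,-0.1,0],"twist":0}]' |grep -E "posi|ft"
for i in 1 2 3 4 5 6; do python3 -m pendant '[{"jaw":0,"linear":[0,-0.05,0],"twist":0},{"jaw":0,"linear":[0,-0.05,0],"twist":0}]' |grep -E "posi|ft"; done
```

```text
position: [0.4492, -0.0705, 0.068]
ft_force: [0.5, 1.7, 1.5]
position: [0.4492, -0.0713, 0.068]
ft_force: [1.2, 2.0, 0.4]
position: [0.4492, -0.0721, 0.068]
ft_force: [1.6, 1.2, -0.2]
position: [0.4492, -0.073, 0.0679]
ft_force: [1.8, 2.2, 0.4]
position: [0.4492, -0.0741, 0.068]
ft_force: [1.2, 1.4, 0.7]
position: [0.4492, -0.075, 0.068]
ft_force: [-0.4, 2.1, 1.6]
position: [0.4492, -0.0761, 0.068]
ft_force: [1.2, 1.6, 1.0]
```

```bash
for i in 1 2 3 4 5 6 ; do python3 -m pendant '[{"jaw":0,"linear":[0,-0.05,0],"twist":0},{"jaw":0,"linear":[0,-0.05,0],"twist":0}]' |grep -E "posi|ft"; done
```

```text
position: [0.4492, -0.0771, 0.068]
ft_force: [1.0, 2.1, 0.8]
position: [0.4492, -0.078, 0.068]
ft_force: [1.4, 2.4, -0.0]
position: [0.4492, -0.079, 0.068]
ft_force: [0.3, 0.5, 1.4]
position: [0.4491, -0.08, 0.0679]
ft_force: [2.0, 3.2, 0.3]
position: [0.4492, -0.0813, 0.068]
ft_force: [-0.9, -0.6, 0.1]
position: [0.4492, -0.0824, 0.068]
ft_force: [0.0, -0.2, 0.6]
```

```bash
for i in 1 2 3 4; do python3 -m pendant '[{"jaw":0,"linear":[0,-0.05,0],"twist":0},{"jaw":0,"linear":[0,-0.05,0],"twist":0}]' |grep -E "posi|ft"; done
```

```text
position: [0.4492, -0.0834, 0.068]
ft_force: [1.3, -2.2, -0.5]
position: [0.4492, -0.0845, 0.068]
ft_force: [1.2, -2.7, -1.0]
position: [0.4492, -0.0855, 0.068]
ft_force: [1.5, -4.1, -1.1]
position: [0.4492, -0.0862, 0.068]
ft_force: [0.5, -2.4, -0.0]
```

```bash
for i in 1 2 3; do python3 -m pendant '[{"jaw":0,"linear":[0,-0.03,0],"twist":0},{"jaw":0,"linear":[0,-0.02,0],"twist":0}]' |grep -E "posi|ft"; done
```

```text
position: [0.4492, -0.0863, 0.068]
ft_force: [1.3, -0.9, 0.4]
position: [0.4492, -0.0865, 0.068]
ft_force: [2.2, 1.8, 1.3]
position: [0.4492, -0.0867, 0.068]
ft_force: [3.0, 4.7, 1.7]
```

```bash
python3 -m pendant '[{"jaw":0,"linear":[0,0.06,0],"twist":0},{"jaw":0,"linear":[0,0,0],"twist":0},{"jaw":0,"linear":[0,0,0],"twist":0},{"jaw":0,"linear":[0,0,0],"twist":0},{"jaw":0,"linear":[0,0,0],"twist":0},{"jaw":0,"linear":[0,0,0],"twist":0}]'
python3 - <<'E'
from h import *
for n in("scene","side"):
    w=cloud(grab(n)).reshape(-1,3)
    t=w[(w[:,0]>.585)&(w[:,0]<.6)&(w[:,2]>.03)&(w[:,2]<.05)&(w[:,1]<.03)&(w[:,1]>-.28)]
    d=w[(w[:,0]>.605)&(w[:,0]<.645)&(w[:,2]>.058)&(w[:,2]<.075)&(w[:,1]<-.02)&(w[:,1]>-.15)]
    print(n,"notch from bar end",(np.percentile(t[:,1],.5)+.145).round(4),"det mid",np.percentile(d[:,1],[1,99]).mean().round(4))
E
```

```text
time: 26.45
position: [0.4492, -0.0867, 0.068]
tool_rot: [0.0, 1.0, 0.0, 0.0]
ft_force: [2.3, 3.3, -0.0]
grip_width: 0.0129
grip_force: 40.0
scene notch from bar end -0.0895 det mid -0.0881
side notch from bar end -0.0878 det mid -0.0834
```

```bash
python3 -m pendant '[{"jaw":0,"linear":[0,0.04,0],"twist":0},{"jaw":0,"linear":[0,0,0],"twist":0},{"jaw":0,"linear":[0,0,0],"twist":0},{"jaw":0,"linear":[0,0,0],"twist":0}]'
python3 -c "
from rig import robot
print(robot.hand_in())"
```

```text
time: 26.88
position: [0.4492, -0.0867, 0.068]
tool_rot: [0.0, 1.0, -0.0, 0.0]
ft_force: [1.8, 2.1, 0.4]
grip_width: 0.0126
grip_force: 40.0
the job is handed in; nothing more can be done
None
```

I handed the job in at 26.9 s: all six nuggets are in the tray (two visible, four counted as two stacked pairs from their height), the empty scoop is upright back in its place, and the gripper still holds the tray at the click (read from the force pattern and camera alignment); no verdict came back.

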